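# Free the seized dowel from the drilling jig

## Robot

A 7-joint arm with a two-finger parallel gripper is mounted at the origin on a cart in front of the work surface, level with it; the furniture and walls round the work are solid. World frame = base frame: x ahead of the robot, y to its left, z up, the work surface at z = 0. Lengths are in m, angles in rad, forces in N, time in s.
With the tool pointing down it reaches from about 0.425 to 0.875 m from the base axis. Payload 9.9 kg.
Tool frame: the origin (TCP) lies on the centre line of the jaws, within the pads' length; the fingertips stand 17 mm ahead of it and the grasp point (between the pads) lies 2 mm behind it (arm.finger_overhang is the distance from the TCP to the fingertips, in m); z points along the fingers, y is the line along which they close (so a half turn about z gives the same grasp; the last joint's range is limited). The gripper opens to 85 mm and grips with 20 to 120 N. Pads are 22 mm wide; open, the fingers measure 114 mm over their backs; the gripper's body (76 mm by 85 mm) begins 54 mm behind the grasp point. The pads swing forward as they close: fully open they stand 13 mm farther back than shut.
Start: joints at [-1.305, 0.576, 0.025, 1.437, -0.015, 1.129, -0.057], TCP at [0.231, 0.634, 0.248] pointing down, gripper open.
Joint ranges: [-2.76, 2.76], [-0.34, 2.15], [-1.52, 1.57], [0.19, 2.46], [-1.09, 4.23], [0.17, 1.99], [-2.82, 2.82]. Speed limits (rad/s): [2.22, 2.22, 3.01, 3.01, 3.14, 3.14, 3.14].

## Interface

Orientations are given as a unit quaternion [w, x, y, z].
In Python, from workcell import arm, optics gives the robot as it stands. The module is installed in compiled form; this text tells all that it offers.
- The arm moves only by the tool move_arm, never from a script. Its argument "steps" is a list of rows, each a list of 7 numbers: the shift along the tool's x, y, z in cm, then the turn, a rotation vector about the tool's x, y, z in rad, then the closure, from -1 (fully open) to 1 (shut), so that 0 is half open. A call has 1 to 5 rows; each row is the pose to reach, as a shift and turn from the pose commanded when the call began, along the tool's axes at that moment; what a row does not reach only later rows make up. A row lasts 1/8 s, in which the tool goes at most 62.5 mm and 10.7 degrees, less where a joint would pass 70% of its speed; a pose out of reach is approached as far as the arm can. A call with a gripper value outside its range is refused whole. The fingers move at their own pace and stop on an object; "grip_force" is the grip in N (left out, the last holds). Time passes only in rows, so rows that repeat a pose let the fingers close. It gives the time, the measured TCP pose, the force, the opening and the grip force at its end, in the units of the state.
- arm.sense(): the state, without advancing time (a new reading comes with each control period).
- optics.grab_frame(name): name is "side" or "top"; returns the picture (384x512x3 uint8, red, green, blue); there is no depth.
- optics.camera_model(name): a dict with "vertical_fov" (degrees; the focal length in pixels is half the picture's height over the tangent of half this angle, whatever the lens; pixels are square), "cx", "cy" (the principal point, pixels), "dist_coeffs" ([k1, k2, p1, p2, k3] as OpenCV has them; the pictures are not rectified), "position" and "orientation" of the camera in the world. Camera axes: x right, y up, looking along -z (the intrinsics and any distortion apply to the point x, -y, -z); pixel columns grow to the right and rows downward; lengths in m; the calibration is good to about 2 mm. A picture is of the moment at which its call begins. camera_model takes no time and is no camera call.
- arm.sign_off(): hands the job in; it is judged then, once.
The state is a dict: "t": time; "joint_pos": joint angles; "joint_velocities": joint speeds; "joint_torque": joint torques, N m; "tool_pos": TCP position; "ee_rot": TCP orientation; "force": force on the tool from outside, world axes, zero at the start; "wrist_torque": the same for the moment, N m; "opening": finger opening in m; "gripper_force": force on a finger pad.
Only numpy, scipy, OpenCV 4.12 (cv2) and the standard library are available. Lean on these libraries where they do the work, as an engineer would, in place of code of your own. Each camera call takes 0.05 s, during which the arm holds its last target. There are 200 camera calls.

## Task

The T-handled dowel has seized in the loose plate of the drilling jig: pulled straight, it only brings the plate up with it. Twist the dowel back and forth while you draw it up so that the plate stays down on its base, and when it is free set it down in the steel tray.

Things in the scene. Friction and masses are not known exactly. Their poses are not given: they have to be found in the camera images.
- jig_base: Drilling jig, fixed to the bench: dark steel base 140 x 200 x 20 mm. Origin at the centre of its underside, on the bench; z up, x across its 140 mm side, y along its 200 mm side. Two steel posts of 18 mm at x = 0, y = -75 and +75 mm (tops 62 mm above the bench) guide the plate that lies on it. The dowel stands at x = 0, y = -25 mm.
- plate_lift (a joint): Height in m of the jig's aluminium plate above its base: 0 lying on it, up to 0.04. Plate 110 x 185 x 30 mm, top 50 mm above the bench; it slides freely up the posts, cannot turn, falls back by its weight (1.1 kg, 11 N). A round black knob, 32 mm across, top 70 mm above the bench, at y = +30 mm of the jig, belongs to the plate: leave it.
- dowel_grip (a point): Centre of the T-bar on the seized dowel: steel bar 60 mm long, 16 mm wide, 22 mm tall, level across the dowel's top, its centre 98 mm above the bench at the start. x along the bar (at the start parallel to the jig base's x), y across its 16 mm width, z up along the dowel. Grip it firmly across the 16 mm.
- dowel_foot (a point): Centre of the dowel's flat foot, 78 mm below the T-bar's centre; it starts on the base, 20 mm above the bench. Round shank of 24 mm, 0.2 kg. Friction of 17 to 22 N opposes its surface's sliding in any direction, so turning spares the pull: 5 mm of rise per 0.9 rad turn (0.45 rad to either side) works. Free at 16 mm of rise, out of the 27 mm hole at 30 mm.
- tray_in (a point): Centre of the inner floor of the open square steel tray, fixed to the bench: 180 x 180 mm outside, 172 x 172 mm inside, walls 4 mm thick, 25 mm high overall, inner floor 4 mm above the bench. Axes along its sides, z up.
There are look-alikes about, which are no part of the job. There is more than one size of the part that bears dowel_grip; the job needs the smaller.

How it is judged:
On the way, in this order (a step that is already met when the one before it is completed fails the run):
1. the dowel is turned at least 10 degrees while its foot is still in the plate's hole (angle between the x axis of dowel_grip and the x axis of jig_base, either way round above 0.175 rad and z of dowel_foot in the frame of jig_base below 0.042 m).
2. it is turned back to within 6 degrees of its first direction (or past it), its foot still in the plate's hole (angle between the x axis of dowel_grip and the x axis of jig_base, either way round below 0.105 rad and z of dowel_foot in the frame of jig_base below 0.05 m).
3. the dowel is held over the tray with its foot within 20 mm of the tray's floor (x of dowel_foot in the frame of tray_in between -0.084 and 0.084 m and y of dowel_foot in the frame of tray_in between -0.084 and 0.084 m and z of dowel_foot in the frame of tray_in below 0.02 m and contact force between the fingers and dowel above 1 N).
At the end, for the whole second after the job is handed in: The dowel rests, standing or lying, in the tray: foot and T-bar centre both within the tray's outline, foot less than 40 mm above the tray's floor, at rest (under 30 mm/s); the jig's plate lies on its base (within 4 mm) (x of dowel_foot in the frame of tray_in between -0.087 and 0.087 m and y of dowel_foot in the frame of tray_in between -0.087 and 0.087 m and x of dowel_grip in the frame of tray_in between -0.087 and 0.087 m and y of dowel_grip in the frame of tray_in between -0.087 and 0.087 m and z of dowel_foot in the frame of tray_in below 0.04 m and linear speed of dowel below 0.03 m/s and value of joint plate_lift below 0.004 m); the robot touches nothing.
It fails at once if the jig's plate is lifted more than 12 mm off its base (value of joint plate_lift above 0.012 m).
It also fails if it takes over 51 s, if anything falls off the work surface, if the arm or the gripper's body presses on something with over 40 N, if the wrist force passes 120 N, or if a joint passes its speed limit or range.

## Working session

There is one attempt and no reset: what is moved stays moved. The work goes in short steps, Python scripts to look and compute and a tool call to move; the robot and the scene stay as the last step left them, time stands still between calls to the robot, and variables do not carry over. Pictures are saved under pics/ and viewed, at most 10 in all, crops included, and the job is handed in when it is done.

Besides the shell and the picture viewer there is one more tool, called in YAML: its name, and indented under it one key for each argument. move_arm: Moves the arm, as the interface text tells. Its arguments: {"type":"object","properties":{"steps":{"type":"array","items":{"type":"array","items":{"type":"number"}}},"grip_force":{"type":"number"}},"required":["steps"]}

```bash
mkdir -p pics; cat > h.py <<'E'
import numpy as np, cv2
from workcell import arm, optics
from scipy.spatial.transform import Rotation as R
def rot(q): return R.from_quat([q[1],q[2],q[3],q[0]])
def K(n):
    m=optics.camera_model(n); f=192/np.tan(np.radians(m["vertical_fov"])/2)
    return m,np.array([[f,0,m["cx"]],[0,f,m["cy"]],[0,0,1]]),np.array(m["dist_coeffs"],float)
def ray(n,px):
    m,k,d=K(n); u=cv2.undistortPoints(np.array(px,float).reshape(-1,1,2),k,d).reshape(-1,2)
    v=np.c_[u[:,0],-u[:,1],-np.ones(len(u))]
    return np.array(m["position"]),rot(m["orientation"]).apply(v)
def onplane(n,px,z):
    o,v=ray(n,px); return o+v*((z-o[2])/v[:,2])[:,None]
def proj(n,P):
    m,k,d=K(n); c=rot(m["orientation"]).inv().apply(np.atleast_2d(P)-np.array(m["position"]))
    c=c*[1,-1,-1]; return cv2.projectPoints(c.reshape(-1,1,3),np.zeros(3),np.zeros(3),k,d)[0].reshape(-1,2)
E
python3 - <<'E'
from h import *
for n in("top","side"):
    im=optics.grab_frame(n); cv2.imwrite(f"pics/{n}0.png",cv2.resize(im[:,:,::-1],(800,600),interpolation=cv2.INTER_CUBIC)); np.save(f"{n}0.npy",im)
    print(n,optics.camera_model(n))
s=arm.sense(); print({k:np.round(v,4) for k,v in s.items()})
E
```

```text
top {'vertical_fov': 42.09873689258795, 'cx': 264.12679739160205, 'cy': 198.67754063894182, 'dist_coeffs': array([-0.09081904,  0.        ,  0.        ,  0.        ,  0.        ]), 'position': array([0.37361611, 0.04517819, 1.19102841]), 'orientation': array([-0.69940138, -0.05736998,  0.06327781,  0.70960716])}
side {'vertical_fov': 54.00212893786655, 'cx': 257.2680757072223, 'cy': 195.37084749191987, 'dist_coeffs': array([-0.03749378,  0.        ,  0.        ,  0.        ,  0.        ]), 'position': array([ 0.01753649, -0.23423456,  0.69728556]), 'orientation': array([ 0.77897728,  0.33037099, -0.20293532, -0.49281504])}
{'t': np.float64(0.1), 'joint_pos': array([-1.3048,  0.5765,  0.0249,  1.4378, -0.015 ,  1.129 , -0.0565]), 'joint_velocities': array([-0.0012, -0.0032, -0.0005, -0.0022, -0.0004,  0.0009, -0.0005]), 'joint_torque': array([ 6.60000e-03, -7.67299e+01,  2.25810e+00, -2.86604e+01,
        1.59000e-02,  8.50000e-03, -0.00000e+00]), 'tool_pos': array([0.2312, 0.6338, 0.2475]), 'ee_rot': array([-1.000e-04,  1.740e-01,  9.847e-01, -7.000e-04]), 'force': array([-0.6683, -0.7026,  0.9471]), 'wrist_torque': array([-0.0043, -0.0071, -0.0432]), 'gripper_force': np.float64(0.0), 'opening': np.float64(0.0858)}
```

View pics/top0.png

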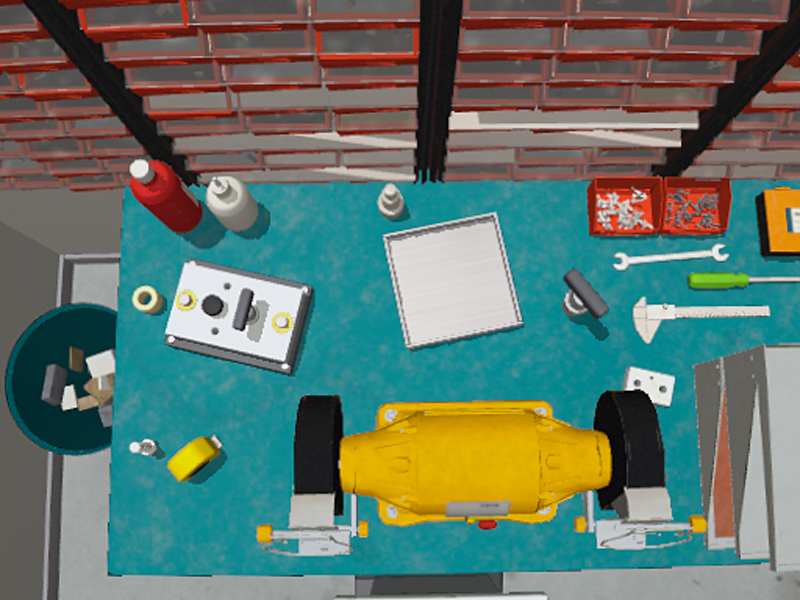

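View pics/side0.png

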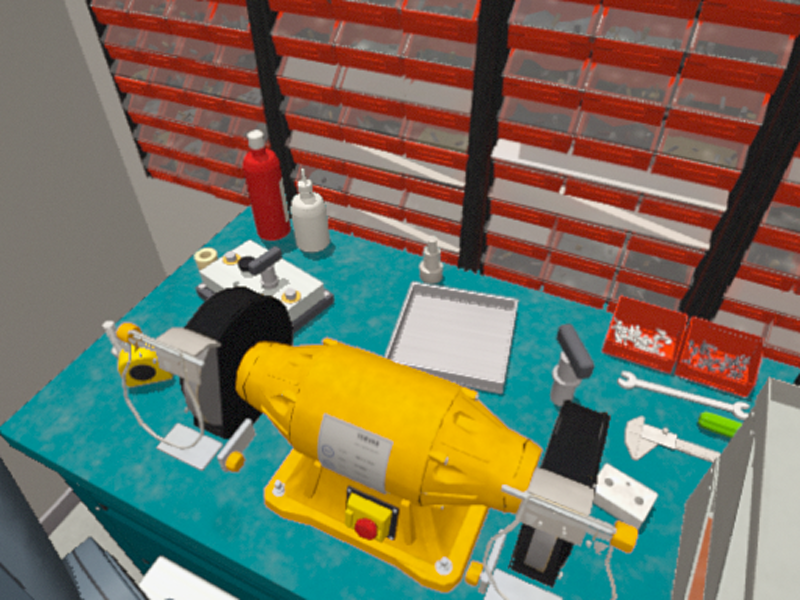

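Two T-bar candidates in the top view (800x600 pixels). One is at (243,310), standing in the plate between a post and the black knob. The other is at (585,293), a bigger bar on a loose dowel standing on the bench. The first fits the description because it is small and in the jig. I'll confirm with a crop and measure.

```bash
python3 - <<'E'
from h import *
im=np.load("top0.npy"); c=im[155:250,95:215]
c2=im[155:250,330:410]
big=cv2.resize(np.hstack([c,c2])[:,:,::-1],(800,380),interpolation=cv2.INTER_CUBIC); cv2.imwrite("pics/crop1.png",big)
hsv=cv2.cvtColor(im,cv2.COLOR_RGB2HSV)
print("tcp px",proj("top",arm.sense()["tool_pos"]))
dark=((im.max(2)<105)&(hsv[...,1]<90)).astype(np.uint8)
for nm,(x0,x1,y0,y1),z in(("bar",(146,166,182,214),.109),("big",(355,395,168,208),.13)):
    m=np.zeros_like(dark);m[y0:y1,x0:x1]=dark[y0:y1,x0:x1]
    cs=max(cv2.findContours(m,0,cv2.CHAIN_APPROX_NONE)[0],key=cv2.contourArea)
    r=cv2.minAreaRect(cs); b=cv2.boxPoints(r); print(nm,r); W=onplane("top",b,z); print(W.mean(0),[np.linalg.norm(W[i]-W[i-1]).round(4) for i in range(4)]);
    e=[W[1]-W[0],W[2]-W[1]];e=max(e,key=np.linalg.norm);print("ang",np.arctan2(e[1],e[0]))
# white plate
white=((im.min(2)>150)&(hsv[...,1]<40)).astype(np.uint8)
m=np.zeros_like(white);m[160:240,100:202]=white[160:240,100:202]
m=cv2.morphologyEx(m,cv2.MORPH_CLOSE,np.ones((9,9)))
cs=max(cv2.findContours(m,0,2)[0],key=cv2.contourArea);r=cv2.minAreaRect(cs);b=cv2.boxPoints(r);print("plate",r)
W=onplane("top",b,.05);print(W,W.mean(0),[np.linalg.norm(W[i]-W[i-1]).round(4) for i in range(4)])
e=max([W[1]-W[0],W[2]-W[1]],key=np.linalg.norm);print("ang",np.arctan2(e[1],e[0]))
# tray
for sc in [np.array([[385,236],[496,213],[522,324],[409,348]])*.64]:
    W=onplane("top",sc,.025);print("tray",W,W.mean(0),[np.linalg.norm(W[i]-W[i-1]).round(4) for i in range(4)])
E
```

```text
tcp px [[-48.1687625  361.31185516]]
bar ((159.0603485107422, 199.52587890625), (9.191451072692871, 25.60475730895996), 23.198591232299805)
[0.56162935 0.26645358 0.109     ] [np.float64(0.0206), np.float64(0.0566), np.float64(0.0208), np.float64(0.0565)]
ang -0.3849312456896119
big ((371.97772216796875, 189.4727783203125), (35.32059097290039, 17.519575119018555), 50.710594177246094)
[ 0.57382447 -0.20028613  0.13      ] [np.float64(0.0764), np.float64(0.0396), np.float64(0.0768), np.float64(0.0393)]
ang -2.4990156838626234
plate ((150.46728515625, 200.25616455078125), (82.0765380859375, 54.05534744262695), 13.284867286682129)
[[0.53203782 0.40601117 0.05      ]
 [0.65714697 0.38127656 0.05      ]
 [0.60881385 0.19119971 0.05      ]
 [0.4860303  0.21887416 0.05      ]] [0.57100724 0.2993404  0.05      ] [np.float64(0.1927), np.float64(0.1275), np.float64(0.1961), np.float64(0.1259)]
ang -1.819801011401348
tray [[ 0.69193902  0.07488704  0.025     ]
 [ 0.72678791 -0.09810991  0.025     ]
 [ 0.55150465 -0.1316909   0.025     ]
 [ 0.5173803   0.04030557  0.025     ]] [ 0.62190297 -0.02865205  0.025     ] [np.float64(0.178), np.float64(0.1765), np.float64(0.1785), np.float64(0.1753)]
```

View pics/crop1.png

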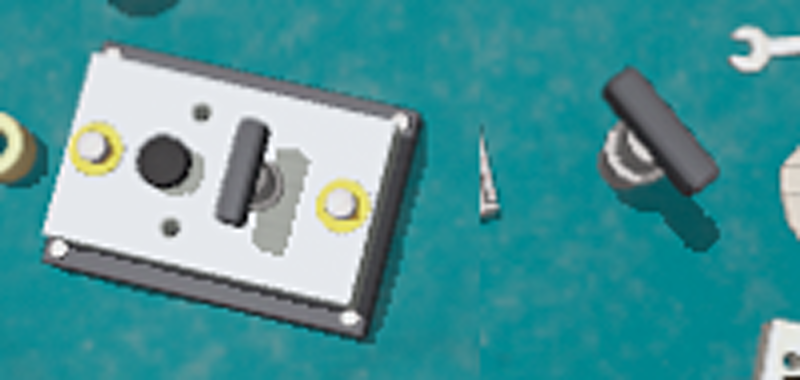

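Crop (4x): the jig bar is at about (243,172), next to the knob at (165,160), with the post tops at (93,148) and (342,204). The loose bar on the right is clearly longer, so the jig one is the one I want. I'll locate it from the posts and cross-check with the bar in both views.

```bash
python3 - <<'E'
from h import *
im=np.load("top0.npy")
c=lambda *p:np.array(p)/4+[95,155]-.4
P=onplane("top",c((93,148),(342,204)),.062); print(P,np.linalg.norm(P[0]-P[1]))
d=P[1]+(P[0]-P[1])/3; u=(P[0]-P[1]);ay=np.arctan2(u[1],u[0]); print("dowel",d,"jig yaw",ay-np.pi/2)
W=onplane("top",c((252,117),(230,226)),.109);print("bar ends top-face",W,W.mean(0),np.linalg.norm(W[0]-W[1]),np.arctan2(*(W[0]-W[1])[[1,0]]))
W=onplane("top",c((165,160)),.07);print("knob",W)
# plate corners, from corner dots & plate edges
W=onplane("top",c((104,47),(395,118),(352,305),(44,236)),.05);print("plate",W,W.mean(0),[np.linalg.norm(W[i]-W[i-1]).round(4) for i in range(4)])
# side check
x,y=.5*0+d[0],d[1]
print("side proj barcentre",proj("side",[d[0],d[1],.098])/.64,"top",proj("top",[d[0],d[1],.098])/.64)
# tray refine by contour
hsv=cv2.cvtColor(im,cv2.COLOR_RGB2HSV)
m=np.zeros(im.shape[:2],np.uint8);m[125:235,235:345]=(hsv[125:235,235:345,1]<100)
m=cv2.morphologyEx(m,cv2.MORPH_OPEN,np.ones((3,3)))
k=max(cv2.findContours(m,0,2)[0],key=cv2.contourArea);r=cv2.minAreaRect(k);W=onplane("top",cv2.boxPoints(r),.02)
print("tray",r,W.mean(0),[np.linalg.norm(W[i]-W[i-1]).round(4) for i in range(4)],np.arctan2(*(W[1]-W[0])[[1,0]]))
# heights of neighbours: grinder top, bottles (two views, 800px coords)
def tri(a,b):
    o1,v1=ray("top",np.array([a])*.64);o2,v2=ray("side",np.array([b])*.64);v1,v2=v1[0],v2[0]
    s=np.linalg.lstsq(np.c_[v1,-v2],o2-o1,rcond=None)[0];p,q=o1+v1*s[0],o2+v2*s[1];return (p+q)/2,np.linalg.norm(p-q)
print("red cap",tri((143,165),(256,135)),"white",tri((222,184),(305,175)),"bar",tri((243,310),(264,261)),"grinder wheel L",tri((320,400),(262,292)))
E
```

```text
[[0.5896453  0.37269981 0.062     ]
 [0.55487542 0.22724144 0.062     ]] 0.1495562848679145
dowel [0.56646538 0.27572756 0.062     ] jig yaw -0.23463387721253315
bar ends top-face [[0.59686484 0.2704834  0.109     ]
 [0.53591877 0.28135134 0.109     ]] [0.5663918  0.27591737 0.109     ] 0.061907477248672016 -0.1764657509098622
knob [[0.58050506 0.32831465 0.07      ]]
plate [[0.65254676 0.37185366 0.05      ]
 [0.60721353 0.19883368 0.05      ]
 [0.49793072 0.22267826 0.05      ]
 [0.54028682 0.40328821 0.05      ]] [0.57449446 0.29916345 0.05      ] [np.float64(0.1166), np.float64(0.1789), np.float64(0.1119), np.float64(0.1855)]
side proj barcentre [[265.08458272 260.84586055]] top [[243.69576464 309.73488629]]
tray ((289.1963195800781, 178.93238830566406), (75.5543441772461, 76.42988586425781), 78.11134338378906) [ 0.62413646 -0.02728782  0.02      ] [np.float64(0.1842), np.float64(0.1869), np.float64(0.1858), np.float64(0.182)] -1.3685469718454595
red cap (array([0.74661896, 0.39767886, 0.2017959 ]), np.float64(0.004545248776521704)) white (array([0.73545828, 0.29957993, 0.15313356]), np.float64(0.00103443672647627)) bar (array([0.56591754, 0.27705521, 0.09769803]), np.float64(0.0007129057825665592)) grinder wheel L (array([0.42855876, 0.15845524, 0.19455276]), np.float64(0.00827295595633367))
```

move_arm:
  steps:
    - [-4.37,-2.22,0,0,0,0,-0.5]
    - [-8.74,-4.44,0,0,0,0,-0.3]
    - [-13.11,-6.66,0,0,0,0,0]
    - [-17.48,-8.88,0,0,0,0,0]
    - [-21.85,-11.1,0,0,0,0,0]
  grip_force: 100

```text
t: 0.72
tool_pos: [0.3994, 0.4536, 0.248]
ee_rot: [-0.0, 0.174, 0.985, -0.0]
force: [0.7, 0.3, 0.5]
opening: 0.0427
gripper_force: 0.0
```

move_arm:
  steps:
    - [-4.37,-2.22,0,0,0,-0.03,0]
    - [-8.74,-4.44,0,0,0,-0.06,0]
    - [-13.11,-6.66,0,0,0,-0.12,0]
    - [-17.48,-8.88,0,0,0,-0.12,0]
    - [-21.85,-11.1,0,0,0,-0.12,0]

```text
t: 1.35
tool_pos: [0.5666, 0.2745, 0.248]
ee_rot: [-0.0, 0.115, 0.993, -0.0]
force: [1.2, 0.7, 0.2]
opening: 0.0426
gripper_force: 0.0
```

```bash
cat >> h.py <<'E'
def goal(x,y,z,yaw):
    "tool-frame shift (cm) and z turn to put TCP at x,y,z with tool y at world yaw"
    s=arm.sense(); r=rot(s["ee_rot"]); d=r.inv().apply(np.array([x,y,z])-s["tool_pos"])*100
    g=R.from_euler("z",yaw)*R.from_matrix(np.array([[0,1,0],[1,0,0],[0,0,-1]]).T)  # tool y -> world x before yaw
    print("t",s["t"],"pos",s["tool_pos"].round(4),"shift",d.round(2),"turn",(r.inv()*g).as_rotvec().round(3),"F",s["force"].round(1),"open",s["opening"],"grip",s["gripper_force"],"j",s["joint_pos"].round(2))
E
python3 -c "
from h import *
goal(.566,.276,.098,np.pi/2-.23)"
```

```text
t 1.35 pos [0.5666 0.2745 0.248 ] shift [ 0.08  0.14 15.  ] turn [-0.    -0.001  0.   ] F [1.2 0.7 0.2] open 0.04262481094604678 grip 0.0 j [-0.55  0.51  0.04  1.57 -0.02  1.07  0.83]
```

move_arm:
  steps:
    - [0.08,0.14,4,0,0,0,0]
    - [0.08,0.14,8,0,0,0,0]
    - [0.08,0.14,11,0,0,0,0]
    - [0.08,0.14,13.5,0,0,0,0]
    - [0.08,0.14,15,0,0,0,0]

```text
t: 1.98
tool_pos: [0.5647, 0.277, 0.0967]
ee_rot: [-0.001, 0.115, 0.993, -0.001]
force: [0.3, 0.7, 0.1]
opening: 0.0424
gripper_force: 0.0
```

```bash
python3 - <<'E'
from h import *
goal(.566,.276,.098,np.pi/2-.23)
a=optics.grab_frame("top")[140:260,90:250];b=optics.grab_frame("side")[110:230,90:250]
cv2.imwrite("pics/pre.png",cv2.resize(np.hstack([a,b])[:,:,::-1],(800,300),interpolation=cv2.INTER_CUBIC))
E
```

```text
t 1.975 pos [0.5647 0.277  0.0967] shift [-0.15 -0.07 -0.13] turn [-0.001 -0.002  0.   ] F [0.3 0.7 0.1] open 0.042413742208223436 grip 0.0 j [-0.54  0.67  0.02  1.73 -0.02  0.75  0.83]
```

View pics/pre.png

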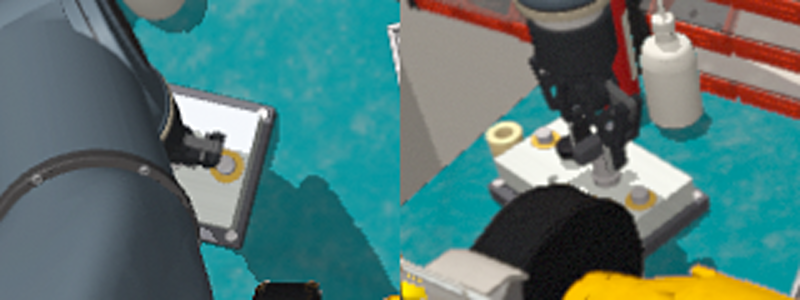

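The side view shows the fingers on either side of the T-bar (about (590,145)), with the shank between them, clear of the knob and post. Closing the gripper.

move_arm:
  steps:
    - [0,0,0,0,0,0,1]
    - [0,0,0,0,0,0,1]
    - [0,0,0,0,0,0,1]
    - [0,0,0,0,0,0,1]
  grip_force: 110

```text
t: 2.58
tool_pos: [0.566, 0.2779, 0.0997]
ee_rot: [0.001, 0.115, 0.993, 0.001]
force: [-1.3, 0.4, 6.6]
opening: 0.0183
gripper_force: 108.0
```

```bash
python3 -c "
from h import *
goal(.566,.276,.098,np.pi/2-.23); print(arm.sense()['wrist_torque'])"
```

```text
t 2.575 pos [0.566  0.2779 0.0997] shift [-0.04 -0.18  0.17] turn [0.002 0.002 0.   ] F [-1.3  0.4  6.6] open 0.01832395179117435 grip 107.96245694160461 j [-0.54  0.66  0.02  1.73 -0.02  0.75  0.83]
[ 0.00973158  0.23155201 -0.02923961]
```

move_arm:
  steps:
    - [0,0,0,0,0,0.15,1]
    - [0,0,-0.05,0,0,0.3,1]
    - [0,0,-0.1,0,0,0.42,1]

```text
t: 2.95
tool_pos: [0.5659, 0.2784, 0.0999]
ee_rot: [0.001, 0.321, 0.947, 0.001]
force: [2.5, 2.4, -4.1]
opening: 0.0185
gripper_force: 108.0
```

move_arm:
  steps:
    - [0,0,0,0,0,-0.17,1]
    - [0,0,-0.1,0,0,-0.34,1]
    - [0,0,-0.2,0,0,-0.51,1]
    - [0,0,-0.3,0,0,-0.68,1]
    - [0,0,-0.35,0,0,-0.84,1]

```text
t: 3.58
tool_pos: [0.565, 0.2769, 0.1023]
ee_rot: [-0.0, -0.097, 0.995, -0.0]
force: [0.8, -1.1, -9.0]
opening: 0.0181
gripper_force: 108.3
```

```bash
python3 -c "
from h import *
goal(.566,.276,.098,np.pi/2-.23); print(arm.sense()['wrist_torque'])"
```

```text
t 3.575 pos [0.565  0.2769 0.1023] shift [-0.08 -0.11  0.43] turn [-0.001 -0.001  0.425] F [ 0.8 -1.1 -9. ] open 0.018076040762605914 grip 108.28581690788269 j [-0.47  0.66 -0.1   1.72  0.09  0.76  1.15]
[-0.01806923 -0.20922916 -0.24109258]
```

move_arm:
  steps:
    - [0,0,0,0,0,0.17,1]
    - [0,0,-0.1,0,0,0.34,1]
    - [0,0,-0.2,0,0,0.51,1]
    - [0,0,-0.3,0,0,0.68,1]
    - [0,0,-0.38,0,0,0.84,1]

```text
t: 4.2
tool_pos: [0.5654, 0.2784, 0.1062]
ee_rot: [0.0, 0.321, 0.947, 0.001]
force: [3.6, 3.4, -11.6]
opening: 0.0183
gripper_force: 108.2
```

move_arm:
  steps:
    - [0,0,0,0,0,-0.17,1]
    - [0,0,-0.1,0,0,-0.34,1]
    - [0,0,-0.2,0,0,-0.51,1]
    - [0,0,-0.3,0,0,-0.68,1]
    - [0,0,-0.38,0,0,-0.84,1]

```text
t: 4.82
tool_pos: [0.5648, 0.2767, 0.1097]
ee_rot: [-0.001, -0.097, 0.995, -0.0]
force: [0.8, 0.4, -11.9]
opening: 0.0183
gripper_force: 108.4
```

```bash
python3 - <<'E'
from h import *
goal(.566,.276,.098,np.pi/2-.23)
b=optics.grab_frame("side")[130:230,110:230]
cv2.imwrite("pics/mid.png",cv2.resize(b[:,:,::-1],(600,500),interpolation=cv2.INTER_CUBIC))
E
```

```text
t 4.825 pos [0.5648 0.2767 0.1097] shift [-0.1  -0.09  1.17] turn [-0.001 -0.001  0.425] F [  0.8   0.4 -11.9] open 0.01826401335944697 grip 108.44173908233643 j [-0.47  0.65 -0.1   1.72  0.09  0.78  1.16]
```

View pics/mid.png

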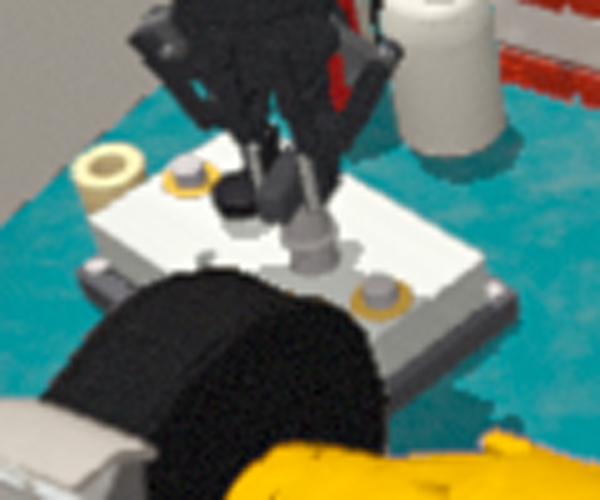

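The side crop shows the bar turned at (283,190), the dowel risen at (315,240), and the plate still down on its base with post stubs of normal height at (380,290). Upward force is close to the plate's weight, so I'll lift a bit less per swing.

move_arm:
  steps:
    - [0,0,0,0,0,0.18,1]
    - [0,0,-0.05,0,0,0.36,1]
    - [0,0,-0.13,0,0,0.54,1]
    - [0,0,-0.21,0,0,0.72,1]
    - [0,0,-0.27,0,0,0.88,1]

```text
t: 5.5
tool_pos: [0.5657, 0.2784, 0.1134]
ee_rot: [0.0, 0.342, 0.94, 0.001]
force: [2.3, 2.9, -5.1]
opening: 0.0181
gripper_force: 109.1
```

move_arm:
  steps:
    - [0,0,0,0,0,-0.18,1]
    - [0,0,-0.05,0,0,-0.36,1]
    - [0,0,-0.13,0,0,-0.54,1]
    - [0,0,-0.21,0,0,-0.72,1]
    - [0,0,-0.27,0,0,-0.9,1]

```text
t: 6.12
tool_pos: [0.5654, 0.2773, 0.1162]
ee_rot: [0.0, -0.106, 0.994, -0.0]
force: [0.4, 0.5, -2.3]
opening: 0.0179
gripper_force: 109.6
```

move_arm:
  steps:
    - [0,0,0,0,0,0.18,1]
    - [0,0,-0.05,0,0,0.36,1]
    - [0,0,-0.13,0,0,0.54,1]
    - [0,0,-0.21,0,0,0.72,1]
    - [0,0,-0.27,0,0,0.9,1]

```text
t: 6.75
tool_pos: [0.5654, 0.2775, 0.119]
ee_rot: [0.0, 0.342, 0.94, 0.0]
force: [0.6, -0.3, -2.5]
opening: 0.018
gripper_force: 109.5
```

move_arm:
  steps:
    - [0,0,0,0,0,-0.18,1]
    - [0,0,-0.05,0,0,-0.36,1]
    - [0,0,-0.13,0,0,-0.54,1]
    - [0,0,-0.21,0,0,-0.72,1]
    - [0,0,-0.27,0,0,-0.9,1]

```text
t: 7.38
tool_pos: [0.5654, 0.2773, 0.1216]
ee_rot: [0.0, -0.107, 0.994, 0.0]
force: [0.5, 0.5, -2.3]
opening: 0.0183
gripper_force: 109.6
```

move_arm:
  steps:
    - [0,0,-0.3,0,0,0.1,1]
    - [0,0,-0.6,0,0,0.2,1]
    - [0,0,-1,0,0,0.3,1]
    - [0,0,-1.5,0,0,0.38,1]
    - [0,0,-2,0,0,0.45,1]

```text
t: 8.0
tool_pos: [0.5653, 0.2774, 0.1417]
ee_rot: [0.0, 0.122, 0.993, 0.0]
force: [-0.4, -0.8, -2.3]
opening: 0.0182
gripper_force: 109.5
```

move_arm:
  steps:
    - [0,0,-1,0,0,0,1]
    - [0,0,-2.5,0,0,0,1]
    - [0,0,-4.5,0,0,0,1]
    - [0,0,-6.5,0,0,0,1]
    - [0,0,-8,0,0,0,1]

```text
t: 8.62
tool_pos: [0.5656, 0.2774, 0.223]
ee_rot: [0.001, 0.12, 0.993, 0.0]
force: [0.4, -1.1, -2.2]
opening: 0.0181
gripper_force: 109.5
```

```bash
python3 - <<'E'
from h import *
goal(.623,-.028,.222,np.pi/2-.23)
b=optics.grab_frame("side")[90:230,90:258]
cv2.imwrite("pics/out.png",cv2.resize(b[:,:,::-1],(720,600),interpolation=cv2.INTER_CUBIC))
E
```

```text
t 8.625 pos [0.5656 0.2774 0.223 ] shift [-12.82 -28.31   0.09] turn [ 0.001  0.001 -0.01 ] F [ 0.4 -1.1 -2.2] open 0.018139228606586677 grip 109.53710317611694 j [-0.55  0.53  0.03  1.6  -0.02  1.01  0.82]
```

View pics/out.png

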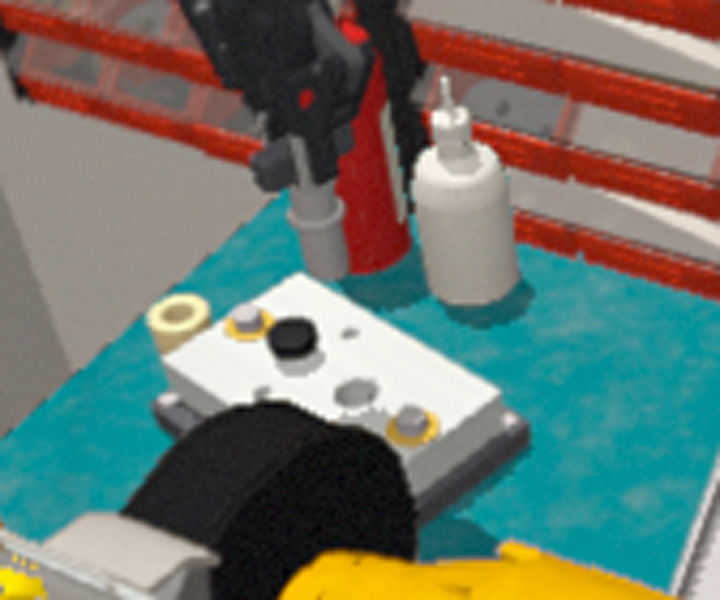

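The dowel hangs free at (320,225), its hole at (355,393) is empty and the plate is seated. Now over to the tray.

move_arm:
  steps:
    - [-1.6,-3.5,0,0,0,0,1]
    - [-3.7,-8,0,0,0,0,1]
    - [-5.7,-12.5,0,0,0,0,1]
    - [-7.8,-17,0,0,0,0,1]
    - [-9.9,-21.5,0,0,0,0,1]

```text
t: 9.3
tool_pos: [0.6105, 0.0434, 0.2212]
ee_rot: [0.0, 0.119, 0.993, 0.0]
force: [0.7, 0.6, -1.8]
opening: 0.018
gripper_force: 109.5
```

move_arm:
  steps:
    - [-1.6,-3.6,0,0,0,0,1]
    - [-2.5,-5.8,0,0,0,0,1]
    - [-2.9,-6.8,0,0,0,0,1]
    - [-2.9,-6.8,2,0,0,0,1]
    - [-2.9,-6.8,5,0,0,0,1]

```text
t: 9.93
tool_pos: [0.6231, -0.0269, 0.1714]
ee_rot: [0.001, 0.119, 0.993, 0.001]
force: [-0.7, 0.3, -1.9]
opening: 0.0179
gripper_force: 109.5
```

```bash
python3 - <<'E'
from h import *
goal(.623,-.028,.0837,np.pi/2-.23)
a=optics.grab_frame("top")[120:240,220:370];b=optics.grab_frame("side")[130:250,220:370]
cv2.imwrite("pics/tray.png",cv2.resize(np.hstack([a,b])[:,:,::-1],(800,320),interpolation=cv2.INTER_CUBIC))
E
```

```text
t 9.925 pos [ 0.6231 -0.0269  0.1714] shift [-0.01 -0.12  8.77] turn [ 0.001  0.002 -0.009] F [-0.7  0.3 -1.9] open 0.01792238176339478 grip 109.53950643539429 j [-0.06  0.57  0.04  1.68 -0.03  0.89  1.33]
```

View pics/tray.png

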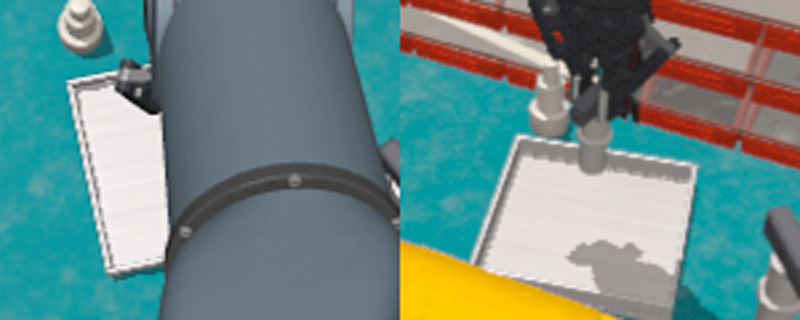

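The dowel is upright at (595,150) in the side crop, above the middle of the tray. Lowering it gently.

move_arm:
  steps:
    - [0,0,2.5,0,0,0,1]
    - [0,0,5,0,0,0,1]
    - [0,0,6.8,0,0,0,1]
    - [0,0,7.8,0,0,0,1]
    - [0,0,8.2,0,0,0,1]

```text
t: 10.65
tool_pos: [0.6226, -0.0278, 0.0892]
ee_rot: [0.0, 0.119, 0.993, 0.0]
force: [-0.2, 0.3, -2.0]
opening: 0.0182
gripper_force: 109.5
```

move_arm:
  steps:
    - [0,0,0.15,0,0,0,1]
    - [0,0,0.3,0,0,0,1]
    - [0,0,0.45,0,0,0,1]
    - [0,0,0.45,0,0,0,1]

```text
t: 11.15
tool_pos: [0.6225, -0.0279, 0.0848]
ee_rot: [0.0, 0.12, 0.993, 0.0]
force: [0.6, -0.4, -2.5]
opening: 0.0179
gripper_force: 109.5
```

move_arm:
  steps:
    - [0,0,0.05,0,0,0,1]
    - [0,0,0.1,0,0,0,1]
    - [0,0,0.1,0,0,0,1]

```text
t: 11.52
tool_pos: [0.6225, -0.028, 0.0838]
ee_rot: [0.0, 0.12, 0.993, -0.0]
force: [-0.0, 1.2, -1.0]
opening: 0.0183
gripper_force: 109.7
```

move_arm:
  steps:
    - [0,0,0.05,0,0,0,1]
    - [0,0,0.05,0,0,0,1]

```text
t: 11.78
tool_pos: [0.6228, -0.028, 0.0838]
ee_rot: [0.0, 0.12, 0.993, 0.0]
force: [-1.8, 0.1, 5.4]
opening: 0.0179
gripper_force: 110.4
```

The foot is on the floor (+5 N). Easing the grip, then opening in stages.

move_arm:
  steps:
    - [0,0,0,0,0,0,1]
    - [0,0,0,0,0,0,0.8]
  grip_force: 20

```text
t: 12.02
tool_pos: [0.6228, -0.028, 0.0838]
ee_rot: [0.0, 0.12, 0.993, 0.0]
force: [-0.7, -0.4, 4.7]
opening: 0.0181
gripper_force: 110.4
```

move_arm:
  steps:
    - [0,0,0,0,0,0,0.5]
    - [0,0,0,0,0,0,0.3]
    - [0,0,0,0,0,0,0.1]
    - [0,0,0,0,0,0,0]
    - [0,0,0,0,0,0,0]

```text
t: 12.65
tool_pos: [0.6224, -0.0279, 0.0831]
ee_rot: [-0.0, 0.12, 0.993, -0.0]
force: [-0.2, -0.7, -1.3]
opening: 0.0429
gripper_force: 0.0
```

move_arm:
  steps:
    - [0,0,-1,0,0,0,0]
    - [0,0,-3,0,0,0,0]
    - [0,0,-6,0,0,0,0]
    - [0,0,-10,0,0,0,0]
    - [0,0,-14,0,0,0,0]

```text
t: 13.28
tool_pos: [0.6223, -0.028, 0.2252]
ee_rot: [0.0, 0.12, 0.993, 0.0]
force: [-0.3, 0.5, 0.7]
opening: 0.0429
gripper_force: 0.0
```

```bash
python3 - <<'E'
from h import *
goal(.623,-.028,.0837,np.pi/2-.23)
b=optics.grab_frame("side")[110:250,100:370]
cv2.imwrite("pics/end.png",cv2.resize(b[:,:,::-1],(800,415),interpolation=cv2.INTER_CUBIC))
print((proj("side",[.623,-.028,.082])-[100,110])*800/270)
E
```

```text
t 13.275 pos [ 0.6223 -0.028   0.2252] shift [-6.000e-02  1.000e-02  1.415e+01] turn [ 0.    0.   -0.01] F [-0.3  0.5  0.7] open 0.04289282896035077 grip 0.0 j [-0.06  0.52  0.05  1.62 -0.03  1.01  1.33]
[[568.68152916 246.68433053]]
```

View pics/end.png

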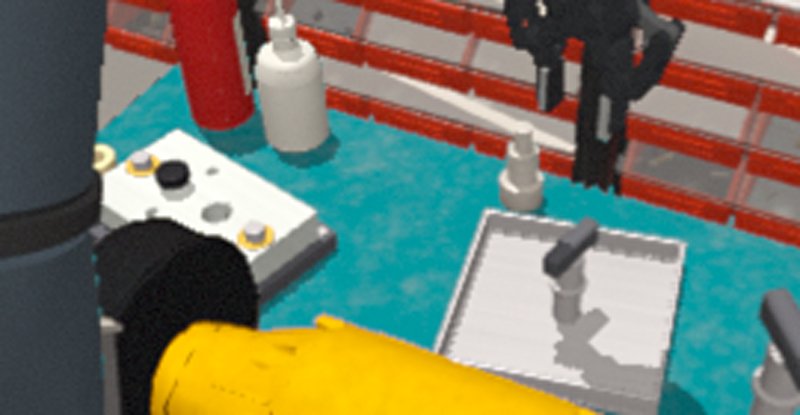

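The dowel stands in the middle of the tray (bar at (570,247), matching the projection), the plate is on its base, and the gripper is clear.

```bash
python3 -c "
from workcell import arm
print(arm.sign_off())"
```

```text
the job is handed in; nothing more can be done
None
```

I handed the job in at about 13 s. The dowel was twisted free and now stands in the middle of the steel tray, the plate lies on its base and the gripper is clear; sign-off gave no verdict, so these come from the last camera picture and the force readings.

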